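Press a lens barrel into a sprung V-block

ROBOT

A 7-joint arm with a two-finger parallel gripper is mounted at the origin on a cart in front of the work surface, level with it; the furniture and walls round the work are solid. World frame = base frame: x ahead of the robot, y to its left, z up, the work surface at z = 0. Lengths are in m, angles in rad, forces in N, time in s.
With the tool pointing down it reaches from about 0.425 to 0.95 m from the base axis. Payload 16.7 kg.
Tool frame: the origin (TCP) lies midway between the tips of the shut fingers; the grasp point (between the pads) lies 19 mm behind it; z points along the fingers, x is the direction in which the jaws open and shut, and the axes are right-handed (so a half turn about z gives the same grasp; the last joint's range is limited). The gripper opens to 94 mm and grips with 3 to 60 N. Pads are 16 mm wide; open, the fingers measure 119 mm over their backs; the gripper's body (75 mm by 177 mm) begins 78 mm behind the grasp point.
Start: joints at [1.127, 0.426, 0.074, 1.606, -0.034, 1.111, -0.067], TCP at [0.195, -0.646, 0.184] pointing down, gripper open.
Joint ranges: [-2.85, 2.85], [-0.5, 2.14], [-1.23, 1.37], [0.21, 2.46], [-1.02, 4.16], [0.16, 2.05], [-2.73, 2.73]. Speed limits (rad/s): [1.89, 1.89, 2.39, 2.39, 3.01, 3.01, 3.01].

INTERFACE

Orientations are given as a 3x3 rotation matrix whose columns are the frame's x, y, z axes.
In Python, from rig import * gives the robot as it stands.
- The arm moves only by the shell command python3 -m inch 'ROWS' [OPENING]. ROWS is JSON, a list of rows, each a list of 4 numbers: the shift along the world's x, y, z in m, then the turn about the world's z in rad. In form: [[x, y, z, roll], ...]. A call has 1 to 20 rows; each row is the pose to reach, as a shift and turn from the pose commanded when the call began; what a row does not reach only later rows make up. A row lasts 1/8 s, in which the tool goes at most 62.5 mm and 10.7 degrees, less where a joint would pass 70% of its speed; a pose out of reach is approached as far as the arm can. A call with a gripper value outside its range is refused whole. OPENING is the opening, from 0 (shut) to 1 (fully open), set as the call begins (- or left out, the last holds). The fingers move at their own pace and stop on an object; the grip force is fixed at half the most. Time passes only in rows, so rows that repeat a pose let the fingers close. It gives the time, the measured TCP pose, the force and the opening at its end, in the units of the state.
- get_state(): the state, without advancing time (a new reading comes with each control period).
- camera(name): name is "scene" or "top" or "wrist"; returns a dict with "image" (480x640x3 uint8, red, green, blue), "range_z" (480x640 float32, m along the optical axis (not along the pixel's ray), 0 where there is no reading), "vertical_fov" (degrees; the focal length in pixels is half the picture's height over the tangent of half this angle, whatever the lens; pixels are square), "cx", "cy" (the principal point, pixels), "rvec" (rotation vector, rad) and "tvec" (3), from world to camera coordinates, as OpenCV has them. Camera axes: x right, y down, z forward; pixel columns grow to the right and rows downward; lengths in m; the calibration is good to about 2 mm. A picture is of the moment at which its call begins.
- hand_in(): hands the job in, once; it reports no verdict.
Trained networks look in a picture, given as the dict that the camera call returned (one of the last four; its "shot" number tells which), for a name from the list of things; names that differ only in an ending like _2 or _b are one class to them, and where a whole thing is asked for, a point or a joint stands for the part that bears it (a point fixed in the world has none). Each returns a list of dicts, best first, with "confidence" (0 to 1); they miss things now and then, are a little off and sometimes report something else, mostly with a low value. They report only what shows in the picture. A call takes as long as a camera call. They do not tell look-alikes from the thing itself.
- regions_of(name, picture): "mask" (480x640 bool, what is visible of it) and "extent" ([left, top, width, height] in pixels, round what is visible of it).
- place_of(name, picture): "centre" ([column, row] in pixels: a listed point, or the origin of a listed thing).
The state is a dict: "time_s": time; "joint_positions": joint angles; "qd": joint speeds; "tau": joint torques, N m; "ee_pos": TCP position; "tcp_rot": TCP orientation; "ft_force": force on the tool from outside, world axes, zero at the start; "ft_torque": the same for the moment, N m; "gripper_width": finger opening in m.
Only numpy, scipy, OpenCV 4.12 (cv2) and the standard library are available. Lean on these libraries where they do the work, as an engineer would, in place of code of your own. Each camera call takes 0.05 s, during which the arm holds its last target.

TASK

Take the dark lens barrel from its white rest, lay it in the V of the sprung aluminium V-block with the blue-ring end against the end stop, and let go so that it settles on both sides of the V. Then press down on top of the barrel's middle with the fingertips until the V-block has sunk so far that its red pointer is in the green band on the post, and finish while still holding it pressed there; do not back off. Leave the other things on the table alone.

Things in the scene. Friction and masses are not known exactly. Their poses are not given: they have to be found in the camera images.
- barrel: Lens barrel: dark metal cylinder, 30 mm diameter, 100 mm long, about 0.18 kg, lying level in the white rest at the start. Origin at its centre (on its axis, mid-length). Its x axis runs along the cylinder and points to the end with the blue ring. Black ribbed grip band round the middle.
- ring_end (a point): Centre of the barrel's blue-ring end face, 50 mm from the barrel's centre along its +x.
- rest: White plastic storage rest, fixed to the table: plate 100 x 44 x 8 mm with two low V saddles, each 12 mm long and centred 38 mm either side of the middle, 40 mm wide, tops 31 mm above the table. Origin at the centre of its underside, x axis along the barrel that lies in it; the barrel's axis is 39 mm above the table there. Between the saddles 64 mm of the barrel is free on both sides and below.
- mount: Black foot of the V-block, 140 x 80 x 10 mm, fixed to the table, with an aluminium gauge post 65 mm high at its corner (46 mm along -x, 34 mm along +y) that carries a green band. Origin at the centre of its underside; x axis along the V towards the end stop. (A tall fixed microscope, no part of the job, stands on the left: x over 0.42 m, y over 0.3 m from the robot's base.)
- seat (a point): Point of the floating V-block where the barrel's centre lies when fully seated in the V with its end on the stop: 63 mm above the table when not pressed, sinks with the V-block. x axis along the V towards the stop, z up. The stop's face is 50 mm from this point along +x; the stop is 44 mm wide, 8 mm thick and rises 13 mm above this point.
- cradle (a joint): How far the floating V-block has been pressed down, m: 0 is up (start), 0.012 is the bottom. Spring: stays at 0 under the barrel's own weight, starts to sink at about 2.5 N of push and then needs about 1.2 N more per mm (about 8.5 N at 5 mm). The red pointer is in the green band from 0.003 to 0.008.
- objective_c: Bystander: silvery conical microscope objective, 36 x 36 x 62 mm, standing; origin at the centre of its underside.
- oil_bottle: Bystander: small clear bottle with black cap, 28 x 28 x 66 mm, standing; origin at the centre of its underside.
- filter_cube_a: Bystander: black filter cube with a green window, 41 x 38 x 43 mm; origin at the centre of its underside.
- tape_1: Bystander: roll of black tape lying flat, 59 x 57 x 19 mm; origin at the centre of its underside.
- slot_floor (a point): Centre of the floor of the V-block's open cross slot, 29 mm below the seat; 50 mm long along x, room for fingers gripping the barrel's middle. Before and behind it, 25 to 50 mm away along x, stand the V supports, 50 mm wide, tops 7 mm below the seat. The 90 degree V's flanks: cradle_c2 left (+y) near, cradle_c4 left by the stop, cradle_c6 right near, cradle_c8 right by the stop.
There are look-alikes about, which are no part of the job. What is shaped like the rest but purple is not meant.

How it is judged:
By the outcome, as a careful person would: the job done as asked, in the order asked, and still so for the second after the job is handed in, while the arm keeps its last pose, push and grip.
It also fails if it takes over 51 s, if anything falls off the work surface, if the arm or the gripper's body presses on something with over 40 N, if the wrist force passes 120 N, or if a joint passes its speed limit or range.

## Working session

There is one attempt and no reset: what is moved stays moved. The work goes in short steps, Python scripts to look and compute and a shell command to move; the robot and the scene stay as the last step left them, time stands still between calls to the robot, and variables do not carry over. Pictures are saved under pics/ and viewed, and the job is handed in when it is done.

```bash
ls; mkdir -p pics
cat > h.py <<'E'
from rig import *
import numpy as np, cv2
def save(p,n): cv2.imwrite('pics/'+n+'.png',p['image'][:,:,::-1])
def K(p):
    f=240/np.tan(np.radians(p['vertical_fov'])/2); return f,p['cx'],p['cy']
def Rt(p): return cv2.Rodrigues(np.array(p['rvec'],float))[0],np.array(p['tvec'],float).ravel()
def ray(p,u,v):
    f,cx,cy=K(p);R,t=Rt(p); return -R.T@t, R.T@np.array([(u-cx)/f,(v-cy)/f,1])
def atz(p,u,v,z):
    c,d=ray(p,u,v); return c+d*(z-c[2])/d[2]
def cloud(p):
    f,cx,cy=K(p);R,t=Rt(p);v,u=np.mgrid[0:480,0:640];z=p['range_z']
    P=np.stack([(u-cx)/f*z,(v-cy)/f*z,z],-1)
    W=(P-t)@R; W[z<=0]=np.nan; return W
def proj(p,X):
    f,cx,cy=K(p);R,t=Rt(p);c=R@np.array(X)+t; return f*c[0]/c[2]+cx,f*c[1]/c[2]+cy
E
python3 - <<'E'
from h import *
s=get_state();print({k:np.round(v,3).tolist() for k,v in s.items()})
for n in ('scene','top','wrist'):
    p=camera(n);save(p,n+'0');print(n,K(p),p.get('shot'))
    W=cloud(p)
    for nm in ('barrel','rest','mount','seat','ring_end'):
        for d in place_of(nm,p)[:4]:
            c=d['centre'];u,v=int(c[0]),int(c[1]);print(nm,np.round(c),round(d['confidence'],2),np.round(W[min(v,479),min(u,639)],3))
E
```

```text
pics
{'time_s': 0.0, 'joint_positions': [1.128, 0.427, 0.074, 1.607, -0.034, 1.111, -0.067], 'qd': [0.001, 0.001, -0.001, -0.001, -0.001, -0.001, -0.002], 'tau': [-0.0, -93.582, 3.666, -45.421, -0.049, 0.02, 0.0], 'ee_pos': [0.195, -0.646, 0.183], 'tcp_rot': [[0.29, -0.957, -0.0], [-0.957, -0.29, 0.001], [-0.001, 0.0, -1.0]], 'ft_force': [-0.708, 0.435, -0.092], 'ft_torque': [0.02, -0.032, -0.012], 'gripper_width': 0.094}
scene (np.float64(583.4378873423874), 307.99522422681895, 244.62499338411934) 1
barrel [368. 227.] 0.75 [ 0.492 -0.284  0.048]
barrel [364. 242.] 0.26 [ 0.496 -0.279  0.01 ]
rest [268. 292.] 0.98 [ 0.614 -0.086  0.01 ]
rest [364. 241.] 0.95 [ 0.498 -0.283  0.009]
rest [289. 236.] 0.84 [ 0.642 -0.241  0.009]
mount [280. 370.] 0.95 [0.511 0.069 0.032]
seat [276. 341.] 0.56 [0.544 0.02  0.034]
ring_end [346. 218.] 0.72 [ 0.541 -0.297  0.047]
top (np.float64(474.218613449957), 324.26788572651117, 236.85557473523224) 2
barrel [381. 274.] 0.84 [ 0.495 -0.299  0.056]
rest [374. 277.] 0.77 [ 0.491 -0.286  0.053]
rest [276. 229.] 0.61 [ 0.615 -0.099  0.01 ]
rest [346. 211.] 0.57 [ 0.641 -0.249  0.006]
mount [210. 276.] 0.67 [0.526 0.037 0.033]
seat [203. 273.] 0.59 [0.533 0.052 0.035]
seat [297. 300.] 0.37 [ 0.461 -0.132  0.042]
seat [296. 183.] 0.29 [ 0.702 -0.148  0.043]
seat [220. 182.] 0.25 [0.719 0.006 0.043]
ring_end [388. 252.] 0.87 [ 0.548 -0.327  0.004]
wrist (np.float64(375.7132023884871), 319.8658154075397, 245.16024622018546) 3
```

View pics/scene0.png

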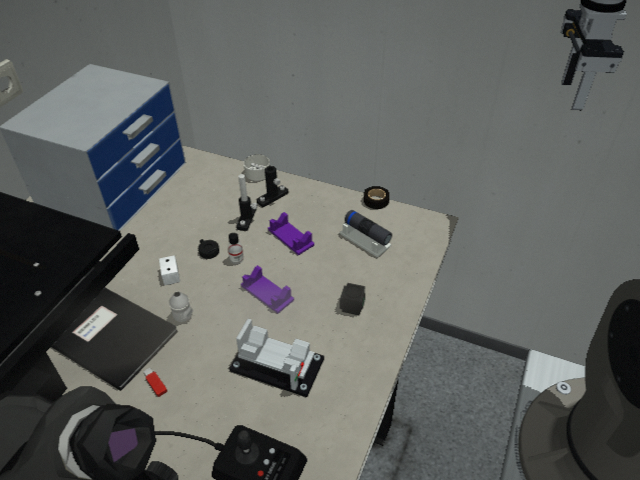

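View pics/top0.png

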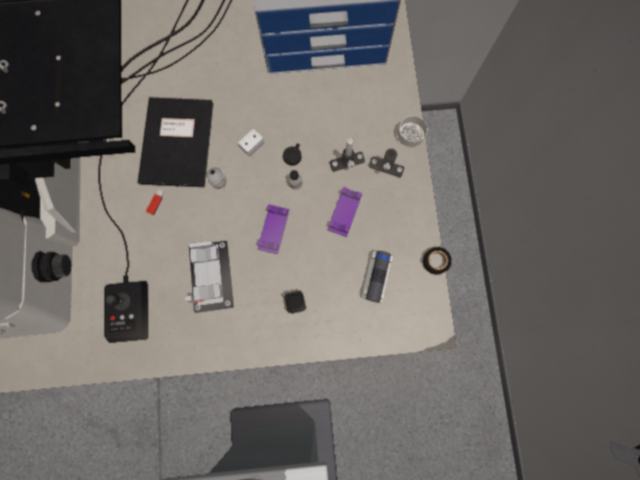

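The scene view shows the barrel at (368,228), lying in the white rest, blue ring towards the far end. Rest-shaped candidates are white (364,242), purple (268,292) and purple (289,236). I choose the white one, the only one carrying a barrel. The V-block is at (278,360), with its stop at (245,330) and its post at (300,372). Next: a close crop and measurements.

Run:
```python
from h import *
ps=camera('scene');pt=camera('top')
a=cv2.resize(ps['image'][190:270,320:420],(400,320),interpolation=cv2.INTER_CUBIC)
b=cv2.resize(pt['image'][235:315,330:430],(400,320),interpolation=cv2.INTER_CUBIC)
c=cv2.resize(ps['image'][310:400,220:332],(400,320),interpolation=cv2.INTER_CUBIC)
d=cv2.resize(pt['image'][232:322,160:272],(400,320),interpolation=cv2.INTER_CUBIC)
cv2.imwrite('pics/crop0.png',np.vstack([np.hstack([a,b])[:300],np.hstack([c,d])[:300]])[:,:,::-1])
for p,n in((ps,'scene'),(pt,'top')):
    W=cloud(p)
    r=regions_of('barrel',p)[0];m=r['mask'];print(n,r['confidence'],r['extent'],m.sum())
    X=W[m];X=X[np.isfinite(X).all(1)];X=X[X[:,2]>0.03]
    mu=X.mean(0);xy=X[:,:2]-mu[:2];e=np.linalg.svd(xy,full_matrices=False)[2]
    print(' mean',mu.round(4),'dir',e[0].round(3),'len',np.percentile(xy@e[0],[1,99]).round(4),'wid',np.percentile(xy@e[1],[1,99]).round(4),'z',np.percentile(X[:,2],[2,50,98]).round(4))
    r=regions_of('mount',p)[0];print(r['confidence'],r['extent'])
    X=W[r['mask']];X=X[np.isfinite(X).all(1)];print(' mount z hist',np.histogram(X[:,2],bins=np.arange(0,.1,.005)))
    # table level
```

```text
scene 0.55 [346.5, 210.4, 47.5, 32.7] 786
 mean [ 0.4916 -0.2848  0.0479] dir [-0.951  0.31 ] len [-0.0536  0.0459] wid [-0.0172  0.0101] z [0.0323 0.0502 0.0562]
0.73 [232.6, 320.5, 91.1, 80.3]
 mount z hist (array([123, 551, 869,  58,  12,  69, 601, 447, 174, 258, 319, 393,  58,
        66,  42,  84,   0,   0,   0]), array([0.   , 0.005, 0.01 , 0.015, 0.02 , 0.025, 0.03 , 0.035, 0.04 ,
       0.045, 0.05 , 0.055, 0.06 , 0.065, 0.07 , 0.075, 0.08 , 0.085,
       0.09 , 0.095]))Traceback (most recent call last):
  File "<stdin>", line 10, in <module>
IndexError: list index out of range
```

View pics/crop0.png

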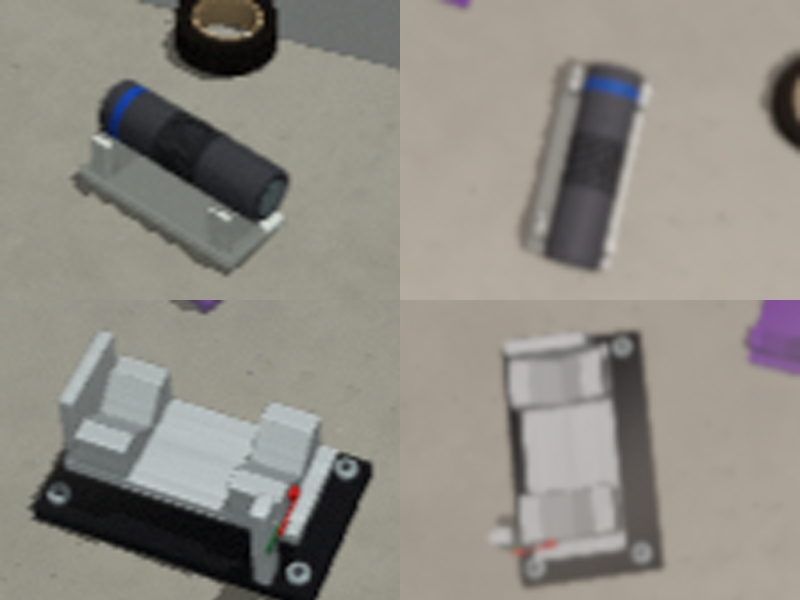

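The crop confirms it: dark barrel with a blue ring at the far (+x) end, in the white rest. The V-block stop is at the far end, and the post is near left with a red pointer. Moving above the barrel for a wrist look.

```bash
python3 -m inch '[[0.035,0.042,0.01,-0.07],[0.07,0.085,0.02,-0.14],[0.105,0.127,0.03,-0.22],[0.14,0.17,0.04,-0.3],[0.175,0.21,0.05,-0.4],[0.21,0.255,0.06,-0.5],[0.245,0.295,0.06,-0.6],[0.28,0.335,0.06,-0.61],[0.295,0.355,0.06,-0.61],[0.295,0.355,0.06,-0.61],[0.295,0.355,0.06,-0.61]]' 1
python3 - <<'E'
from h import *
p=camera('wrist');save(p,'w1');R,t=Rt(p);print(-R.T@t,R.tolist())
for nm in ('barrel','ring_end','rest'):
    for d in place_of(nm,p)[:3]: print(nm,np.round(d['centre']),d['confidence'],atz(p,*d['centre'],0.039))
for r in regions_of('barrel',p)[:2]:
    print(r['confidence'],r['extent'])
    X=cloud(p)[r['mask']];X=X[np.isfinite(X).all(1)];X=X[X[:,2]>0.03]
    if len(X)<50: continue
    mu=X.mean(0);xy=X[:,:2]-mu[:2];e=np.linalg.svd(xy,full_matrices=False)[2]
    print(' mean',mu.round(4),'dir',e[0].round(3),'len',np.percentile(xy@e[0],[1,99]).round(4),'wid',np.percentile(xy@e[1],[1,99]).round(4),'z',np.percentile(X[:,2],[2,50,98]).round(4))
E
```

```text
time_s: 2.52
ee_pos: [0.4898, -0.2919, 0.2439]
tcp_rot: [[-0.312, -0.95, -0.0], [-0.95, 0.312, -0.0], [0.0, 0.0, -1.0]]
ft_force: [-0.1, 0.3, -0.2]
gripper_width: 0.0942
[ 0.56093342 -0.31479225  0.44512723] [[-0.3115959690827105, -0.9502146320960622, 0.00032404004637955064], [-0.9195570489422314, 0.3016285730109276, 0.25186313284013184], [-0.2394217738470354, 0.07818156364474042, -0.9677628104623583]]
barrel [324. 212.] 0.66 [ 0.49414857 -0.29789732  0.039     ]
barrel [128.  59.] 0.29 [ 0.70014173 -0.16122906  0.039     ]
ring_end [ 14. 279.] 0.74 [0.53118602 0.06347612 0.039     ]
ring_end [322. 167.] 0.72 [ 0.54146504 -0.31092586  0.039     ]
rest [321. 202.] 0.94 [ 0.50555186 -0.2979507   0.039     ]
rest [122. 156.] 0.76 [ 0.61680685 -0.11460255  0.039     ]
rest [238.  98.] 0.7 [ 0.63261434 -0.25164604  0.039     ]
0.75 [309.0, 168.9, 29.4, 91.4]
 mean [ 0.4975 -0.2958  0.0515] dir [-0.941  0.337] len [-0.0476  0.0509] wid [-0.0142  0.0143] z [0.0435 0.0526 0.0555]
```

View pics/w1.png

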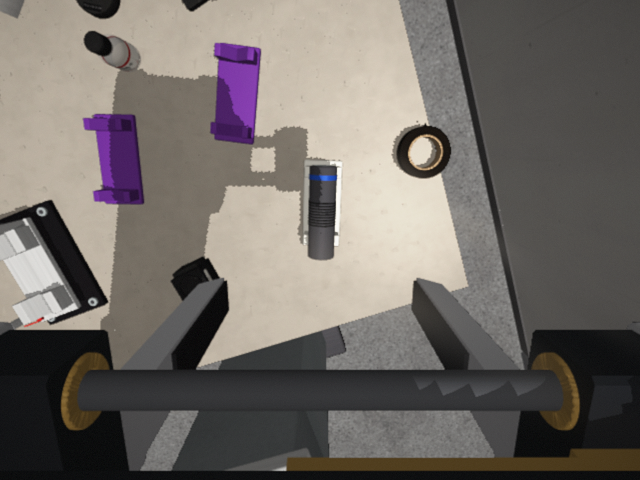

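The wrist view shows the barrel at (322,212), ring at (322,172) pointing up, and the tape at (425,152) clear of it. I'll fit the cylinder and mount from the depth.

```bash
cat > fit.py <<'E'
from h import *
from scipy.optimize import least_squares
def fitcyl(X,g,r=.015):
    # g: x,y,z,yaw ; lateral-surface pts only
    def f(q):
        d=np.array([np.cos(q[2]),np.sin(q[2])]);n=np.array([-d[1],d[0]])
        l=(X[:,:2]-np.array(g[:2]))@n-q[0]
        return np.hypot(l,X[:,2]-q[1])-r
    s=least_squares(f,[0,g[2],g[3]],loss='soft_l1',f_scale=.001);q=s.x
    d=np.array([np.cos(q[2]),np.sin(q[2])]);n=np.array([-d[1],d[0]])
    a=(X[:,:2]-np.array(g[:2]))@d
    lo,hi=np.percentile(a,[1,99]);c=np.array(g[:2])+n*q[0]+d*(lo+hi)/2
    return c,q[1],q[2],hi-lo,np.abs(s.fun).mean()
E
python3 - <<'E'
from fit import *
for n in('wrist','scene','top'):
    p=camera(n);L=regions_of('barrel',p)
    for r in L[:2]:
        X=cloud(p)[r['mask']];X=X[np.isfinite(X).all(1)];X=X[(X[:,2]>.036)&(np.hypot(X[:,0]-.495,X[:,1]+.295)<.07)]
        if len(X)>60: print(n,r['confidence'],len(X),*[np.round(a,4) for a in fitcyl(X,[.495,-.295,.039,-.33])])
E
```

```text
wrist 0.74 2527 [ 0.4958 -0.2953] 0.0395 -0.3467 0.0981 0.0006
scene 0.9 667 [ 0.4924 -0.2925] 0.0395 -0.3445 0.0977 0.0016
```

```bash
python3 -m inch '[[0.006,-0.0035,-0.05,-0.03],[0.006,-0.0035,-0.1,-0.03],[0.006,-0.0035,-0.13,-0.03],[0.006,-0.0035,-0.13,-0.03]]' 1
python3 - <<'E'
from fit import *
p=camera('wrist');save(p,'w2');L=regions_of('barrel',p)
for r in L[:2]:
        X=cloud(p)[r['mask']];X=X[np.isfinite(X).all(1)];X=X[(X[:,2]>.036)&(np.hypot(X[:,0]-.495,X[:,1]+.295)<.07)]
        if len(X)>60: print(r['confidence'],len(X),*[np.round(a,4) for a in fitcyl(X,[.495,-.295,.039,-.33])])
E
```

```text
time_s: 3.58
ee_pos: [0.4952, -0.2939, 0.112]
tcp_rot: [[-0.339, -0.941, -0.003], [-0.941, 0.339, 0.002], [-0.0, 0.004, -1.0]]
ft_force: [-0.2, -0.1, 0.0]
gripper_width: 0.0938
0.58 5222 [ 0.4964 -0.2956] 0.0395 -0.3457 0.0979 0.0005
```

View pics/w2.png

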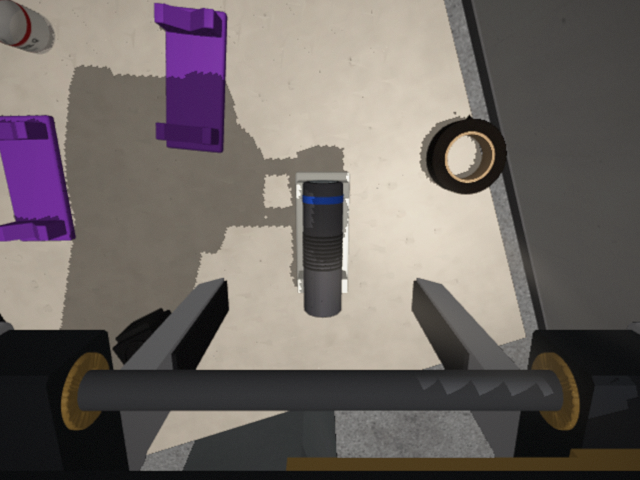

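The wrist view shows the barrel centred between the fingers at column 322, with its middle band at row 252. Descending and gripping.

```bash
python3 -m inch '[[0.001,-0.001,-0.03,0],[0.001,-0.001,-0.06,0],[0.001,-0.001,-0.08,0],[0.001,-0.001,-0.092,0],[0.001,-0.001,-0.092,0],[0.001,-0.001,-0.092,0]]' 1
python3 -m inch '[[0,0,0,0],[0,0,0,0],[0,0,0,0],[0,0,0,0],[0,0,0,0],[0,0,0,0],[0,0,0,0]]' 0.2
```

```text
time_s: 4.42
ee_pos: [0.4982, -0.2959, 0.023]
tcp_rot: [[-0.339, -0.941, 0.001], [-0.941, 0.339, -0.001], [0.0, -0.002, -1.0]]
ft_force: [1.2, 0.4, 0.6]
gripper_width: 0.0939
time_s: 5.3
ee_pos: [0.4973, -0.2962, 0.022]
tcp_rot: [[-0.34, -0.941, -0.0], [-0.941, 0.34, -0.001], [0.001, -0.0, -1.0]]
ft_force: [-4.8, -7.4, 3.2]
gripper_width: 0.0276
```

```bash
python3 -m inch '[[0,0,0,0],[0,0,0.01,0],[0,0,0.03,0],[0,0,0.07,0],[0,0,0.12,0],[0,0,0.16,0],[0,0,0.16,0]]' 0
python3 - <<'E'
from h import *
p=camera('wrist');save(p,'w3')
E
```

```text
time_s: 6.18
ee_pos: [0.4991, -0.2959, 0.1855]
tcp_rot: [[-0.339, -0.941, 0.005], [-0.941, 0.339, -0.002], [0.0, -0.005, -1.0]]
ft_force: [-0.7, -0.2, -2.2]
gripper_width: 0.0269
```

View pics/w3.png

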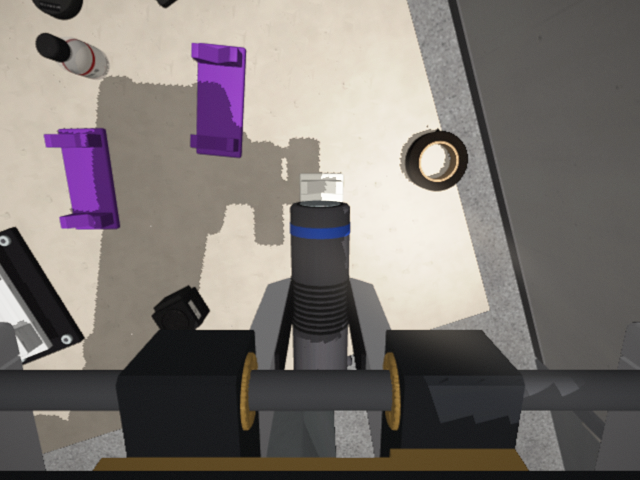

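The barrel is in the grip, level and square to the jaws (ring at (321,230)). Now measuring the mount from the fixed views.

Run:
```python
from fit import *
p=camera('wrist');W=cloud(p)
r=regions_of('barrel',p)
if r:
    X=W[r[0]['mask']];X=X[np.isfinite(X).all(1)]
    print('barrel',r[0]['confidence'],len(X),X.mean(0),X[:,2].max())
    X=X[X[:,2]>.19]
    print(fitcyl(X,[.498,-.296,.2,-.345]))
for n in('scene','top'):
    p=camera(n);W=cloud(p).reshape(-1,3);W=W[np.isfinite(W).all(1)]
    B=(abs(W[:,0]-.535)<.1)&(abs(W[:,1]-.045)<.08)
    X=W[B];print(n,len(X),np.histogram(X[:,2],bins=np.arange(-.004,.09,.004))[0])
    for lo,hi in((.07,.085),(.006,.014),(.052,.06),(.03,.04)):
        Y=X[(X[:,2]>lo)&(X[:,2]<hi)]
        if len(Y)>10:
            rc=cv2.minAreaRect((Y[:,:2]*1000).astype(np.float32));print(lo,len(Y),rc,Y[:,2].mean())
    for nm in('mount','seat','slot_floor','cradle_c2','cradle_c4','cradle_c6','cradle_c8'):
        try:
            for d in place_of(nm,p)[:1]: print(nm,d['confidence'],np.round(d['centre'],1),atz(p,*d['centre'],{'mount':0,'seat':.063,'slot_floor':.034}.get(nm,.05)).round(4))
        except Exception as e: print(nm,e)
```

```text
barrel 0.63 1920 [0.51263693 0.02064292 0.03676276] 0.3033249102792137
(array([ 0.55048512, -0.22741207]), np.float64(0.31554874882245176), np.float64(-0.34284163960181996), np.float64(0.0), np.float64(9.110855526614503e-09))
scene 9671 [1685 3852  241 1035  287   26   13   28  121  724  243  124  215  206
  308  304   41   62   26   51   73    1    0]
0.07 136 ((585.139892578125, 47.01057434082031), (8.834977149963379, 43.48245620727539), 2.8413338661193848) 0.0757772894910816
0.006 1379 ((531.9129638671875, 44.919395446777344), (141.29354858398438, 81.55951690673828), 2.606860637664795) 0.010396044830466099
0.052 612 ((533.9210205078125, 51.25698471069336), (106.87326049804688, 65.64006805419922), 1.4502586126327515) 0.055886430460654536
0.03 1041 ((530.8441162109375, 51.87255859375), (116.09173583984375, 66.40133666992188), 2.1042401790618896) 0.03476633103056811
mount 0.72 [278.1 367.1] [0.5271 0.0468 0.    ]
slot_floor 0.73 [277.3 354.1] [0.5276 0.0442 0.034 ]
cradle_c2 it knows: barrel, filter_cube, mount, objective, oil_bottle, rest, ring_end, seat, slot_floor, tape
cradle_c4 
[... 815 characters left out ...]
98145) 0.055883571564637954
0.03 755 ((530.5590209960938, 42.687767028808594), (115.84342193603516, 53.42097473144531), 2.444145917892456) 0.034673510759728125
mount 0.74 [212.2 275.9] [0.5306 0.04   0.    ]
slot_floor 0.75 [208.  274.1] [0.5298 0.0407 0.034 ]
cradle_c2 it knows: barrel, filter_cube, mount, objective, oil_bottle, rest, ring_end, seat, slot_floor, tape
cradle_c4 it knows: barrel, filter_cube, mount, objective, oil_bottle, rest, ring_end, seat, slot_floor, tape
cradle_c6 it knows: barrel, filter_cube, mount, objective, oil_bottle, rest, ring_end, seat, slot_floor, tape
cradle_c8 it knows: barrel, filter_cube, mount, objective, oil_bottle, rest, ring_end, seat, slot_floor, tape
```

```bash
python3 -m inch '[[0,0.03,0,0.03],[0,0.08,0,0.1],[0,0.13,0,0.2],[0.003,0.18,0,0.3],[0.005,0.23,-0.01,0.37],[0.008,0.28,-0.02,0.392],[0.008,0.32,-0.03,0.392],[0.008,0.339,-0.03,0.392],[0.008,0.339,-0.03,0.392],[0.008,0.339,-0.03,0.392]]'
python3 - <<'E'
from fit import *
p=camera('wrist');save(p,'w4');W=cloud(p).reshape(-1,3);W=W[np.isfinite(W).all(1)]
B=(abs(W[:,0]-.535)<.1)&(abs(W[:,1]-.045)<.08)&(W[:,2]<.1)
X=W[B];print(np.histogram(X[:,2],bins=np.arange(-.004,.09,.004))[0])
for lo,hi in((.072,.08),(.006,.014),(.052,.06),(.03,.04)):
        Y=X[(X[:,2]>lo)&(X[:,2]<hi)]
        if len(Y)>10:
            rc=cv2.minAreaRect((Y[:,:2]*1000).astype(np.float32));print(lo,len(Y),np.round(rc[0],1),np.round(rc[1],1),rc[2],Y[:,2].mean())
for nm in ('ring_end','slot_floor','seat','barrel'):
    for d in place_of(nm,p)[:2]: print(nm,np.round(d['centre']),d['confidence'])
s=get_state();print(s['ee_pos'],s['tcp_rot'][0])
E
```

```text
time_s: 7.98
ee_pos: [0.5053, 0.043, 0.1519]
tcp_rot: [[0.046, -0.999, 0.0], [-0.999, -0.046, -0.0], [0.0, -0.0, -1.0]]
ft_force: [-0.1, 0.3, -2.6]
gripper_width: 0.0269
[ 5323 15771    10  3824   402    25    14    16    17  1434    46   146
   347   373   637   879    28   141     0   293   435     0     0]
0.072 728 [586.1  44.5] [ 7.6 43.6] 2.6649160385131836 0.0761326707960396
0.006 4017 [532.2  42.3] [139.   80.1] 2.4805099964141846 0.010478933493743642
0.052 1516 [537.6  48.3] [109.5  64.5] 0.8645039200782776 0.05591523167748723
0.03 1490 [533.1  49.3] [99.9 64. ] 1.5944331884384155 0.03450550904390856
ring_end [321. 203.] 0.75
slot_floor [323. 204.] 0.67
seat [325. 212.] 0.77
barrel [322. 304.] 0.76
[0.50546346 0.04276924 0.15192525] [ 4.46670173e-02 -9.99001925e-01  1.07439786e-04]
```

View pics/w4.png

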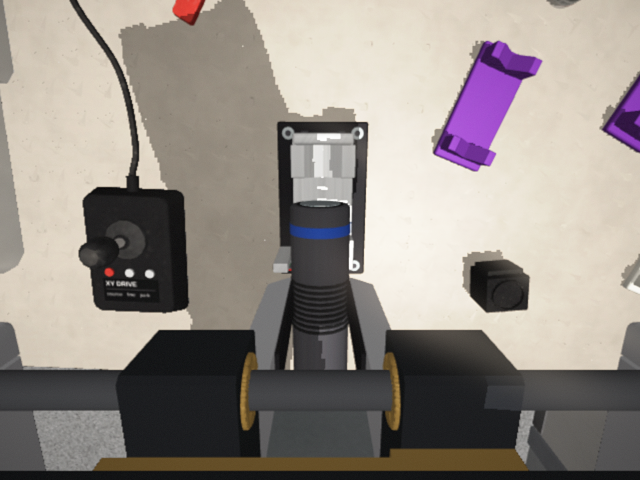

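Wrist view: V-block straight ahead (stop at (322,137)), the barrel aligned with it at columns 291–350. Measuring the held barrel against the seat in the same image.

Run:
```python
from fit import *
p=camera('wrist');C=cloud(p);m=np.zeros((480,640),bool);m[200:325,296:345]=1
X=C[m];X=X[np.isfinite(X).all(1)&(X[:,2]>.165)&(X[:,2]<.2)];print(len(X),X.min(0),X.max(0))
print(fitcyl(X,[.505,.043,.169,.045]))
d=np.array([np.cos(.0445),np.sin(.0445)]);print('ring end x-along',np.percentile((X[:,:2]-[.5322,.0423])@d,[99,99.9,100]))
```

```text
5998 [0.49263222 0.02953311 0.16500848] [0.55442647 0.05650117 0.18683725]
(array([0.52474513, 0.04358415]), np.float64(0.16952538196817216), np.float64(0.0463201897606116), np.float64(0.058357590775401764), np.float64(0.0007302056699363486))
ring end x-along [0.02178438 0.02193926 0.02204273]
```

```bash
python3 -m inch '[[0.01,-0.0003,-0.02,0],[0.02,-0.0006,-0.05,0],[0.025,-0.0006,-0.08,0],[0.025,-0.0006,-0.095,0],[0.025,-0.0006,-0.1015,0],[0.025,-0.0006,-0.1015,0],[0.025,-0.0006,-0.1015,0]]'
python3 - <<'E'
from fit import *
p=camera('wrist');save(p,'w5');C=cloud(p);m=np.zeros((480,640),bool);m[200:325,296:345]=1
X=C[m];X=X[np.isfinite(X).all(1)&(X[:,2]>.06)&(X[:,2]<.1)];print(fitcyl(X,[.53,.043,.069,.045]))
p=camera('scene');save(p,'s5');cv2.imwrite('pics/s5c.png',cv2.resize(p['image'][280:420,200:360],(640,560),interpolation=cv2.INTER_CUBIC)[:,:,::-1])
E
```

```text
time_s: 9.15
ee_pos: [0.531, 0.0429, 0.0513]
tcp_rot: [[0.046, -0.999, 0.001], [-0.999, -0.046, 0.0], [-0.0, -0.001, -1.0]]
ft_force: [0.3, -0.3, -1.7]
gripper_width: 0.0269
(array([0.55018134, 0.04368708]), np.float64(0.06891100407810179), np.float64(0.04765760789369569), np.float64(0.05841957714688624), np.float64(0.0007606169158292366))
```

View pics/w5.png

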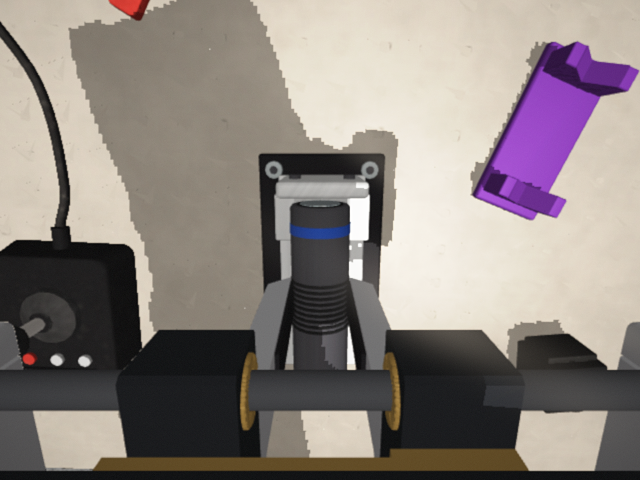

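View pics/s5c.png

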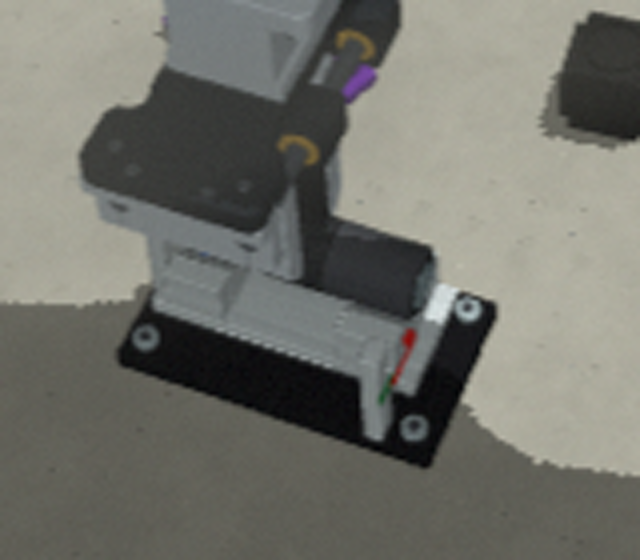

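```bash
python3 -m inch '[[0,-0.0006,-0.003,0],[0,-0.0006,-0.0045,0],[0.001,-0.0006,-0.0045,0],[0.002,-0.0006,-0.0045,0],[0.002,-0.0006,-0.0045,0]]'
python3 - <<'E'
from fit import *
p=camera('wrist');C=cloud(p);m=np.zeros((480,640),bool);m[200:325,296:345]=1
X=C[m];X=X[np.isfinite(X).all(1)&(X[:,2]>.06)&(X[:,2]<.1)];print(fitcyl(X,[.53,.043,.069,.045]))
d=np.array([np.cos(.045),np.sin(.045)]);print('ring end',np.percentile((X[:,:2]-[.5322,.0422])@d,[99.9]))
W=C.reshape(-1,3);W=W[np.isfinite(W).all(1)]
Y=W[(abs(W[:,0]-.586)<.02)&(abs(W[:,1]-.045)<.04)&(W[:,2]>.073)&(W[:,2]<.08)]
print(cv2.minAreaRect((Y[:,:2]*1000).astype(np.float32)),len(Y))
a=(Y[:,:2]-[.5322,.0422])@d;print(np.percentile(a,[0,1,5,50,99,100]))
E
```

```text
time_s: 9.88
ee_pos: [0.5325, 0.0421, 0.0459]
tcp_rot: [[0.046, -0.999, -0.0], [-0.999, -0.046, -0.0], [0.0, 0.0, -1.0]]
ft_force: [-2.5, -0.6, 1.1]
gripper_width: 0.0267
(array([0.55307233, 0.04295828]), np.float64(0.06338971068037616), np.float64(0.04450818262341625), np.float64(0.06098612777877241), np.float64(0.0006437599165753572))
ring end [0.05190222]
((577.9539794921875, 44.217498779296875), (24.56252098083496, 43.7376823425293), 2.277557134628296) 3262
[0.03346306 0.03414236 0.03543037 0.05028497 0.05796132 0.05807917]
```

```bash
python3 -m inch '[[0.0007,0,0,0],[0.0015,0,0,0],[0.0015,0,0,0],[0.0015,0,0,0]]'
```

```text
time_s: 10.42
ee_pos: [0.5341, 0.0422, 0.0459]
tcp_rot: [[0.046, -0.999, 0.0], [-0.999, -0.046, 0.0], [-0.0, -0.0, -1.0]]
ft_force: [-0.3, -1.3, 0.7]
gripper_width: 0.027
```

```bash
python3 -m inch '[[0.001,0,0,0],[0.001,0,0,0],[0.001,0,0,0]]'; python3 -m inch '[[0.001,0,0,0],[0.001,0,0,0],[0.001,0,0,0]]'
```

```text
time_s: 10.8
ee_pos: [0.5345, 0.0422, 0.0457]
tcp_rot: [[0.046, -0.999, -0.001], [-0.999, -0.046, -0.0], [0.0, 0.001, -1.0]]
ft_force: [-4.7, -1.0, 2.8]
gripper_width: 0.0268
time_s: 11.18
ee_pos: [0.5345, 0.0422, 0.0454]
tcp_rot: [[0.046, -0.999, -0.003], [-0.999, -0.046, -0.0], [0.0, 0.003, -1.0]]
ft_force: [-9.1, 0.3, 3.6]
gripper_width: 0.027
```

Run:
```python
from fit import *
p=camera('wrist');save(p,'w6');cv2.imwrite('pics/w6c.png',cv2.resize(p['image'][140:280,240:400],(640,560),interpolation=cv2.INTER_CUBIC)[:,:,::-1])
print(get_state()['ft_force'])
```

```text
[-9.2095533  -1.25615723  3.51604076]
```

View pics/w6c.png

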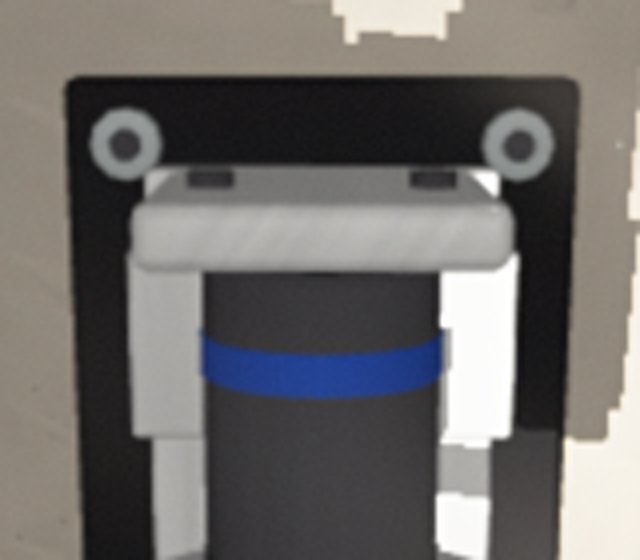

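The crop shows the ring end touching the stop face, with the force at −9 N along x. Easing the push slightly, then letting go.

```bash
python3 -m inch '[[-0.001,0,-0.0003,0],[-0.001,0,-0.0003,0],[-0.001,0,-0.0003,0]]'; python3 -m inch '[[0,0,0,0],[0,0,0,0],[0,0,0,0],[0,0,0,0]]' 0.7;  python3 -m inch '[[0,0,0.02,0],[0,0,0.06,0],[0,0,0.1,0],[0,0,0.1,0],[0,0,0.1,0]]'
python3 - <<'E'
from fit import *
p=camera('wrist');save(p,'w7');C=cloud(p)
R=regions_of('barrel',p);print([r['confidence'] for r in R])
W=C.reshape(-1,3);W=W[np.isfinite(W).all(1)]
Y=W[(abs(W[:,0]-.586)<.02)&(abs(W[:,1]-.045)<.04)&(W[:,2]>.0745)&(W[:,2]<.08)]
if R:
  X=C[R[0]['mask']];X=X[np.isfinite(X).all(1)&(X[:,2]>.055)&(X[:,2]<.1)];r=fitcyl(X,[.53,.043,.063,.045]);print(r)
  d=np.array([np.cos(.045),np.sin(.045)]);a=(X[:,:2]-[.5322,.0422])@d;print('barrel ends',np.percentile(a,[.2,99.8]))
print('stop',np.percentile((Y[:,:2]-[.5322,.0422])@d,[0,5,50,100]))
p=camera('scene');save(p,'s7');cv2.imwrite('pics/s7c.png',cv2.resize(p['image'][280:420,200:360],(640,560),interpolation=cv2.INTER_CUBIC)[:,:,::-1])
print(get_state()['ft_force'])
E
```

```text
time_s: 11.6
ee_pos: [0.5345, 0.0422, 0.0455]
tcp_rot: [[0.046, -0.999, -0.001], [-0.999, -0.046, -0.0], [0.0, 0.001, -1.0]]
ft_force: [-5.5, -1.3, 2.4]
gripper_width: 0.027
time_s: 12.1
ee_pos: [0.5351, 0.0423, 0.0456]
tcp_rot: [[0.046, -0.999, 0.0], [-0.999, -0.046, 0.0], [-0.0, -0.0, -1.0]]
ft_force: [0.5, -0.6, 1.1]
gripper_width: 0.0627
time_s: 12.72
ee_pos: [0.5347, 0.0421, 0.1451]
tcp_rot: [[0.046, -0.999, -0.0], [-0.999, -0.046, -0.0], [0.0, 0.0, -1.0]]
ft_force: [0.2, -0.5, -0.3]
gripper_width: 0.0659
[0.56]
(array([0.53261262, 0.04214123]), np.float64(0.0634725609590236), np.float64(0.04407325570717576), np.float64(0.09739300615599522), np.float64(0.00046119171026929445))
barrel ends [-0.04954953  0.04985189]
stop [0.03373224 0.03565381 0.05039002 0.05757921]
[ 0.35379176  0.31119493 -0.82736262]
```

View pics/w7.png

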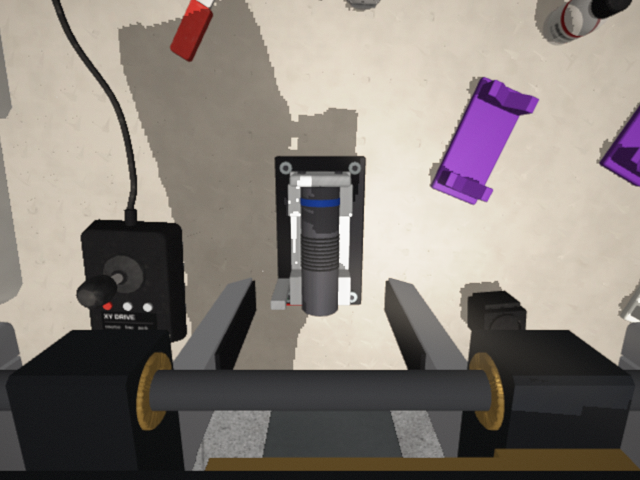

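View pics/s7c.png

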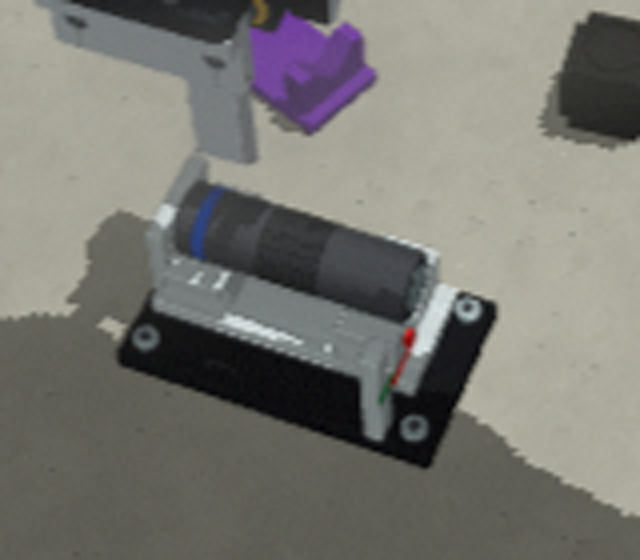

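The barrel is seated: axis z 0.0635, ends at ±49.7 mm, ring end on the stop, red pointer above the green band. Shutting the fingers, then going to just above the barrel's middle.

```bash
python3 -m inch '[[-0.002,0,0,0],[-0.002,0,0,0],[-0.002,0,0,0],[-0.002,0,0,0],[-0.002,0,0,0],[-0.002,0,-0.02,0],[-0.002,0,-0.04,0],[-0.002,0,-0.055,0],[-0.002,0,-0.06,0],[-0.002,0,-0.06,0],[-0.002,0,-0.06,0]]' 0; python3 -m inch '[[0,0,-0.002,0],[0,0,-0.004,0],[0,0,-0.005,0],[0,0,-0.006,0],[0,0,-0.007,0],[0,0,-0.007,0],[0,0,-0.007,0]]'
```

```text
time_s: 14.25
ee_pos: [0.5334, 0.0423, 0.0862]
tcp_rot: [[0.046, -0.999, 0.001], [-0.999, -0.046, 0.0], [-0.0, -0.001, -1.0]]
ft_force: [0.2, 0.3, 0.3]
gripper_width: 0.0005
time_s: 15.12
ee_pos: [0.533, 0.0423, 0.0786]
tcp_rot: [[0.046, -0.999, 0.0], [-0.999, -0.046, 0.0], [-0.0, -0.0, -1.0]]
ft_force: [0.2, 0.9, 0.2]
gripper_width: 0.0004
```

```bash
python3 -m inch '[[0,0,-0.001,0],[0,0,-0.002,0],[0,0,-0.003,0],[0,0,-0.003,0],[0,0,-0.003,0],[0,0,-0.003,0]]'
```

```text
time_s: 15.88
ee_pos: [0.533, 0.0423, 0.0756]
tcp_rot: [[0.046, -0.999, 0.0], [-0.999, -0.046, 0.0], [-0.0, -0.0, -1.0]]
ft_force: [0.1, -0.0, -0.5]
gripper_width: 0.0005
```

Run:
```python
from fit import *
p=camera('wrist');a=p['image'][120:420,160:480]
p=camera('scene');print(get_state()['ft_force'])
b=cv2.resize(p['image'][280:420,200:360],(400,350),interpolation=cv2.INTER_CUBIC)
a=cv2.resize(a,(373,350));cv2.imwrite('pics/c8.png',np.hstack([a,b])[:,:,::-1])
```

```text
[-0.25388878 -0.47237137 -1.37507408]
```

View pics/c8.png

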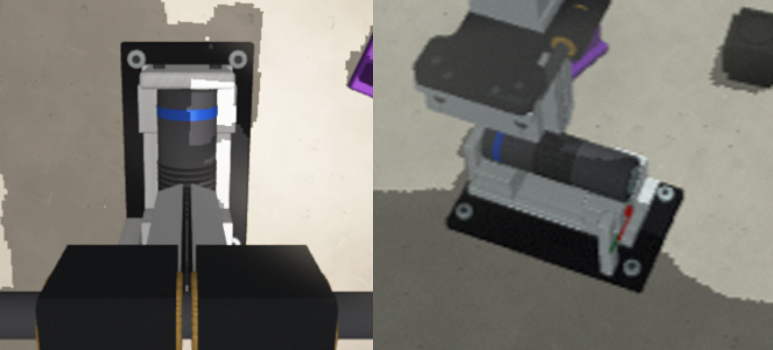

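The crops show the shut fingertips centred over the grip band, not yet pressing. Continuing in small steps.

```bash
python3 -m inch '[[0,0,-0.001,0],[0,0,-0.002,0],[0,0,-0.002,0],[0,0,-0.002,0]]'; python3 -m inch '[[0,0,-0.001,0],[0,0,-0.002,0],[0,0,-0.002,0],[0,0,-0.002,0]]'
```

```text
time_s: 16.48
ee_pos: [0.5329, 0.0423, 0.0736]
tcp_rot: [[0.046, -0.999, 0.0], [-0.999, -0.046, 0.0], [-0.0, -0.0, -1.0]]
ft_force: [-0.4, -0.2, 0.2]
gripper_width: 0.0005
time_s: 16.98
ee_pos: [0.5329, 0.0423, 0.0716]
tcp_rot: [[0.046, -0.999, 0.0], [-0.999, -0.046, 0.0], [-0.0, -0.0, -1.0]]
ft_force: [0.4, 1.1, 0.8]
gripper_width: 0.0006
```

```bash
python3 -m inch '[[0,0,-0.001,0],[0,0,-0.001,0],[0,0,-0.001,0]]'
python3 - <<'E'
from fit import *
p=camera('wrist');C=cloud(p);a=p['image'][120:420,160:480]
print([np.round(get_state()['ft_force'],1)])
p2=camera('scene');D=cloud(p2)
R=regions_of('barrel',p2);print(len(R))
X=C[150:290,295:345].reshape(-1,3);X=X[np.isfinite(X).all(1)&(X[:,2]>.055)&(X[:,2]<.082)];print(fitcyl(X,[.53,.043,.063,.045]))
for nm in ('seat','slot_floor'): print(nm,[(np.round(d['centre']),d['confidence']) for d in place_of(nm,p2)[:1]])
b=cv2.resize(p2['image'][300:400,230:330],(500,500),interpolation=cv2.INTER_CUBIC)
cv2.imwrite('pics/c9.png',b[:,:,::-1])
v=np.arange(290,350);print(np.round(D[300:345:3,270:300:6,2]*1000))
E
```

```text
time_s: 17.35
ee_pos: [0.5329, 0.0423, 0.0706]
tcp_rot: [[0.046, -0.999, -0.0], [-0.999, -0.046, 0.0], [-0.0, 0.0, -1.0]]
ft_force: [-0.7, -0.2, 0.8]
gripper_width: 0.0002
[array([-0.4, -0.7, -0.2])]
1
(array([0.56298639, 0.0434094 ]), np.float64(0.06337115841630704), np.float64(0.04447695801289691), np.float64(0.05447492789034379), np.float64(0.00077127304410075))
seat []
slot_floor [(array([277., 352.]), 0.88)]
[[202. 207. 206.   9.  -0.]
 [188. 207. 201.   5.   0.]
 [207. 152.  11.  -1.   2.]
 [210. 146.   4.   1.   2.]
 [208. 140.   2.  -0.   1.]
 [206. 135.   2.   2.   0.]
 [143. 126.   1.  -1.   1.]
 [134. 120.  -0.   3.   1.]
 [130. 114.   2.   2.  -0.]
 [121. 105.  -1.   2.   1.]
 [115. 105.   4.   1.  -1.]
 [106.  98.   2.   1.   1.]
 [ 80.  80.  75.   2.  -3.]
 [ 78.  77.  80.  79.  76.]
 [ 76.  75.  79.  78.  78.]]
```

View pics/c9.png

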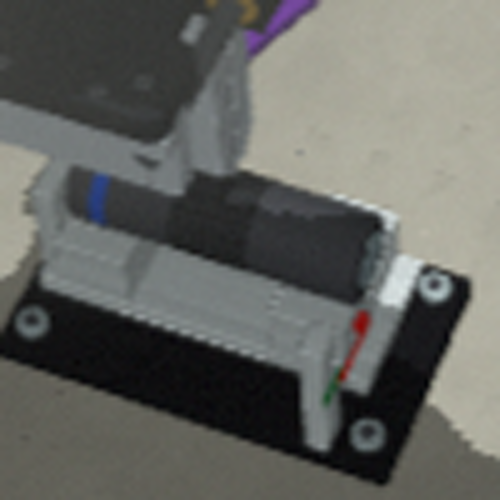

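```bash
for i in 1; do python3 -m inch '[[0,0,-0.001,0],[0,0,-0.002,0],[0,0,-0.002,0],[0,0,-0.002,0]]'; done; python3 -m inch '[[0,0,-0.001,0],[0,0,-0.001,0],[0,0,-0.001,0]]'
```

```text
time_s: 18.1
ee_pos: [0.5329, 0.0423, 0.0686]
tcp_rot: [[0.046, -0.999, -0.0], [-0.999, -0.046, 0.0], [-0.0, 0.0, -1.0]]
ft_force: [-0.3, -0.3, -0.3]
gripper_width: 0.0004
time_s: 18.48
ee_pos: [0.5329, 0.0423, 0.0675]
tcp_rot: [[0.046, -0.999, -0.0], [-0.999, -0.046, 0.0], [-0.0, 0.0, -1.0]]
ft_force: [-0.2, 0.1, -0.4]
gripper_width: 0.0002
```

Run:
```python
from fit import *
p=camera('wrist');C=cloud(p);save(p,'w10')
X=C[150:270,295:345].reshape(-1,3);X=X[np.isfinite(X).all(1)&(X[:,2]>.055)&(X[:,2]<.082)];print(fitcyl(X,[.53,.043,.063,.045]))
np.set_printoptions(linewidth=200)
print(np.round(C[250:330:5,300:345:5,2]*1000)); print(np.round(C[250:330:5,322]*1000))
p=camera('top');b=cv2.resize(p['image'][232:322,160:272],(400,320),interpolation=cv2.INTER_CUBIC);cv2.imwrite('pics/t10.png',b[:,:,::-1])
p2=camera('scene')
b=cv2.resize(p2['image'][290:400,220:330],(560,560),interpolation=cv2.INTER_CUBIC)
cv2.imwrite('pics/c10.png',b[:,:,::-1])
```

```text
(array([0.56735615, 0.04355288]), np.float64(0.0633604850237882), np.float64(0.044002444882333874), np.float64(0.0457493333778896), np.float64(0.0008515093360534573))
[[ 74.  76.  78.  78.  80.  78.  78.  76.  74.]
 [ 74.  75.  77.  78.  79.  78.  77.  76.  74.]
 [ 74.  76.  77.  77.  79.  77.  77.  76.  73.]
 [ 74.  76.  77.  80.  78.  77.  77.  75.  73.]
 [ 75.  76.  77.  nan  80.  79.  78.  78.  74.]
 [ 74.  76.  77.  78.  80.  78.  77.  77.  73.]
 [ 74.  76.  94.  93.  79.  93.  93.  76.  74.]
 [100. 100. 100. 100.  96. 100. 102. 100. 101.]
 [106. 106. 106. 107. 103. 106. 105. 106. 107.]
 [112. 113. 112. 112. 108. 113. 113. 113. 113.]
 [119. 118. 119. 119. 109. 119. 119. 118. 119.]
 [124. 124. 124. 124. 111. 124. 123. 124. 124.]
 [129. 130. 128. 128. 112. 128. 129. 128. 128.]
 [133. 133. 132. 133. 110. 133. 134. 133. 133.]
 [137. 137. 138. 137. 113. 137. 137. 137. 138.]
 [143. 142. 142. 139. 112. 141. 142. 142. 143.]]
[[556.  42.  79.]
 [553.  42.  78.]
 [550.  42.  79.]
 [547.  41.  79.]
 [544.  41.  78.]
 [542.  41.  78.]
 [539.  41.  79.]
 [543.  41.  98.]
 [542.  41. 102.]
 [543.  41. 109.]
 [543.  41. 115.]
 [543.  41. 121.]
 [543.  42. 125.]
 [543.  42. 130.]
 [543.  42. 135.]
 [542.  42. 139.]]
```

View pics/w10.png

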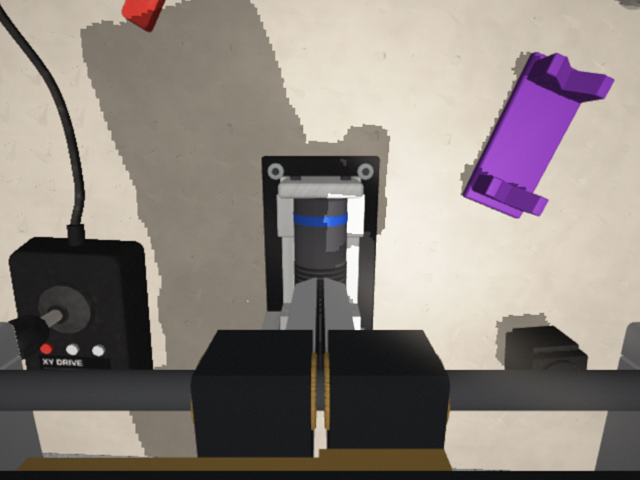

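View pics/c10.png

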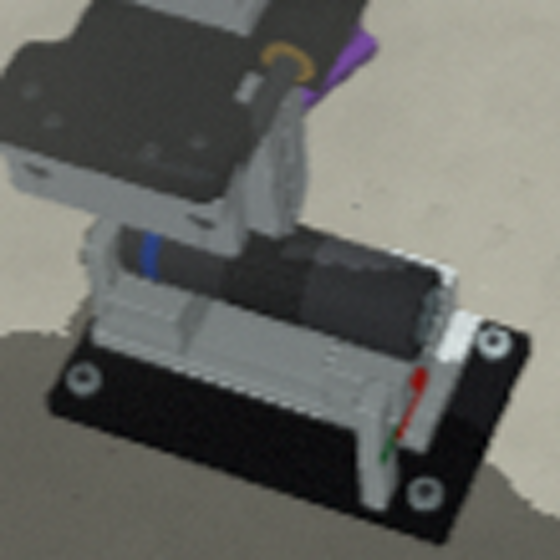

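The depth shows the finger's lower edge at z≈0.093 while the reported TCP is 0.0675. The real tips are therefore about 24 mm above the nominal TCP, and a gap to the barrel top (0.079) remains. That also fits the 27 mm grip width (a chord above the axis). Continuing down, watching the force.

```bash
python3 -m inch '[[0,0,-0.003,0],[0,0,-0.006,0],[0,0,-0.009,0],[0,0,-0.009,0],[0,0,-0.009,0]]'; python3 -m inch '[[0,0,-0.001,0],[0,0,-0.002,0],[0,0,-0.002,0],[0,0,-0.002,0]]'
```

```text
time_s: 19.25
ee_pos: [0.533, 0.0423, 0.0586]
tcp_rot: [[0.046, -0.999, 0.0], [-0.999, -0.046, 0.0], [-0.0, -0.0, -1.0]]
ft_force: [0.4, 1.1, 0.2]
gripper_width: 0.0001
time_s: 19.75
ee_pos: [0.533, 0.0423, 0.0567]
tcp_rot: [[0.046, -0.999, 0.0], [-0.999, -0.046, 0.0], [-0.0, -0.0, -1.0]]
ft_force: [0.3, 0.3, 2.5]
gripper_width: 0.0004
```

```bash
python3 -m inch '[[0,0,-0.001,0],[0,0,-0.002,0],[0,0,-0.002,0],[0,0,-0.002,0]]'
python3 - <<'E'
from fit import *
print([np.round(get_state()['ft_force'],1)])
p=camera('wrist');C=cloud(p);save(p,'w11')
X=C[150:260,295:345].reshape(-1,3);X=X[np.isfinite(X).all(1)&(X[:,2]>.05)&(X[:,2]<.082)];print(fitcyl(X,[.53,.043,.063,.045]))
E
```

```text
time_s: 20.25
ee_pos: [0.533, 0.0422, 0.0546]
tcp_rot: [[0.046, -0.999, 0.0], [-0.999, -0.046, 0.0], [-0.0, -0.0, -1.0]]
ft_force: [-0.9, -0.1, 4.6]
gripper_width: 0.0006
[array([-0.9, -0.1,  4.6])]
(array([0.57171992, 0.04377338]), np.float64(0.06108556849334185), np.float64(0.04606111518018457), np.float64(0.03705578875267458), np.float64(0.0009530700581137744))
```

Pressing: 4.6 N and about 2 mm sunk, which matches the spring. 3.5 mm more to go.

```bash
python3 -m inch '[[0,0,-0.001,0],[0,0,-0.002,0],[0,0,-0.003,0],[0,0,-0.0035,0],[0,0,-0.0035,0],[0,0,-0.0035,0],[0,0,-0.0035,0]]'
python3 - <<'E'
from fit import *
print([np.round(get_state()['ft_force'],1)])
p=camera('wrist');C=cloud(p);save(p,'w12')
X=C[150:260,295:345].reshape(-1,3);X=X[np.isfinite(X).all(1)&(X[:,2]>.05)&(X[:,2]<.082)];print(fitcyl(X,[.53,.043,.058,.045]))
W=C.reshape(-1,3);W=W[np.isfinite(W).all(1)]
Y=W[(abs(W[:,0]-.586)<.004)&(abs(W[:,1]-.045)<.018)&(W[:,2]>.05)];print('stop top',np.median(Y[:,2]))
p=camera('scene');b=cv2.resize(p['image'][290:400,220:330],(560,560),interpolation=cv2.INTER_CUBIC)
cv2.imwrite('pics/c12.png',b[:,:,::-1]);D=cloud(p)
X=D[regions_of('barrel',p)[0]['mask']];X=X[np.isfinite(X).all(1)&(X[:,2]>.05)&(X[:,2]<.082)];print(fitcyl(X,[.53,.043,.058,.045]))
E
```

```text
time_s: 21.18
ee_pos: [0.5331, 0.0423, 0.0513]
tcp_rot: [[0.046, -0.999, 0.0], [-0.999, -0.046, 0.0], [-0.0, -0.0, -1.0]]
ft_force: [-1.3, -1.1, 8.6]
gripper_width: 0.0006
[array([-1.3, -1.1,  8.6])]
(array([0.57174008, 0.04376052]), np.float64(0.057803881188590006), np.float64(0.04546883240317469), np.float64(0.03700261068417453), np.float64(0.000938346881891612))
stop top 0.07075200658404937
(array([0.52738752, 0.04357653]), np.float64(0.05815404474204596), np.float64(0.046875584410561943), np.float64(0.09315806840080527), np.float64(0.0013958575831143948))
```

View pics/c12.png

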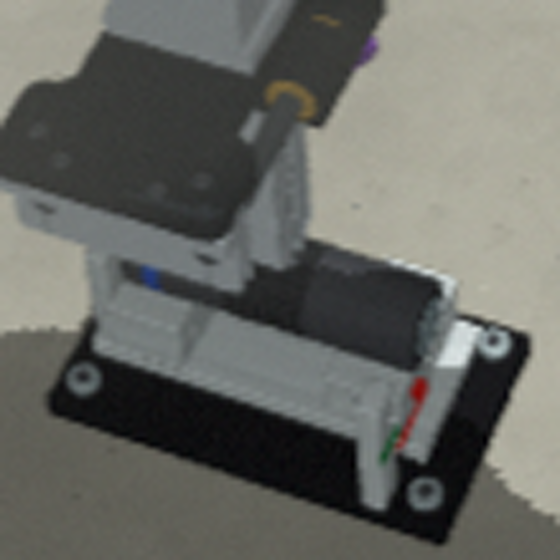

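View pics/w12.png

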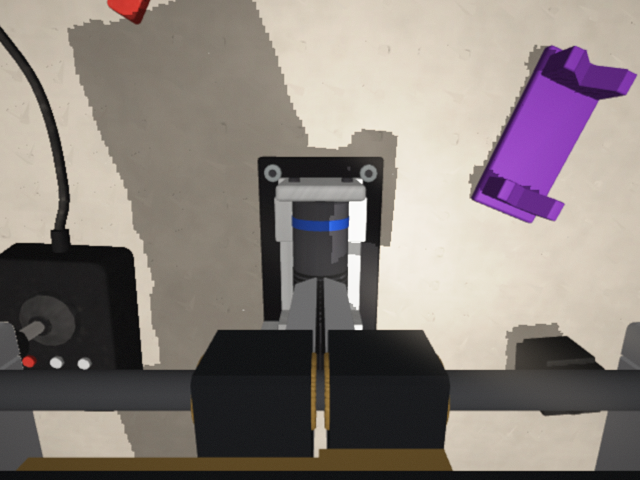

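Three measurements put the sink at 5.1 to 5.6 mm (stop top, barrel axis, force), which is mid-band. The crop shows the fingertips on the barrel's middle and the ring end still at the stop. Handing in while pressing.

```bash
python3 -c "
from rig import *
s=get_state();print(s['ft_force'],s['time_s']);print(hand_in())"
```

```text
[-1.8963531  -0.74172098  8.57347498] 21.325
the job is handed in; nothing more can be done
None
```

I took the barrel from the white rest and laid it in the V with the blue-ring end on the stop (about 9 N of contact felt). I let go, and it settled level at axis z 0.0635. Then I pressed on its middle with the shut fingertips and handed in at 21.3 s while still pressing.

**Last checks:**
- **How far it sank:** the stop top dropped 5.4 mm, the barrel axis dropped 5.6 mm, and the 8.6 N push implies about 5.1 mm. All are inside the 3–8 mm band.
- **Pointer:** the scene crop was too coarse to read the red pointer against the green band exactly. I judged this from the depth and force figures.
- **Disagreement:** contact with the barrel came about 22–24 mm lower in reported TCP height than the stated TCP implies. The depth picture also showed the fingertips about 24 mm short of the nominal TCP. So the grip held the barrel about 6 mm above its axis (27 mm opening), but it did not slip.
- **Bystanders:** I did not touch them.

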